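Load the sample jar on the shaker and thread the retaining rod

ROBOT

A 6-joint arm with a two-finger parallel gripper is mounted at the origin on the work surface. World frame = base frame: x ahead of the robot, y to its left, z up, the work surface at z = 0. Lengths are in m, angles in rad, forces in N, time in s.
With the tool pointing down it reaches from about 0.35 to 0.725 m from the base axis. Payload 4.3 kg.
Tool frame: the origin (TCP) lies on the centre line of the jaws, within the pads' length; the fingertips stand 8 mm ahead of it and the grasp point (between the pads) lies 11 mm behind it; x points along the fingers, z is the direction in which the jaws open and shut, and the axes are right-handed (so a half turn about x gives the same grasp; the last joint's range is limited). The gripper opens to 85 mm and grips with 20 to 120 N. Pads are 22 mm wide; open, the fingers measure 114 mm over their backs; the gripper's body (76 mm by 85 mm) begins 54 mm behind the grasp point. The pads swing forward as they close: fully open they stand 13 mm farther back than shut.
Start: joints at [-1.434, 0.377, 0.081, 1.274, 0, 1.46], TCP at [0.14, -0.558, 0.239] pointing down, gripper open.
Joint ranges: [-2.72, 2.72], [-0.84, 1.66], [-1.02, 1.22], [-1.77, 2.12], [-1.37, 1.28], [-3.14, 3.14]. Speed limits (rad/s): [2.57, 2.57, 3.14, 3.14, 3.14, 3.14].

INTERFACE

Orientations are given as a unit quaternion [w, x, y, z].
In Python, from workcell import robot gives the robot as it stands.
- The arm moves only by the shell command python3 -m crank 'ROWS' [FORCE]. ROWS is JSON, a list of rows, each an object with "translation": the shift along the world's x, y, z in mm, a list of three; "twist": the turn, a rotation vector about the world's x, y, z in degrees, a list of three; "hand": the opening, from -1 (shut) to 1 (fully open). In form: [{"translation": [x, y, z], "twist": [rx, ry, rz], "hand": hand}, ...]. A call has 1 to 10 rows; each row shifts and turns the commanded pose from where the row before left it; what a row does not reach is not made up. A row lasts 1/8 s, in which the tool goes at most 62.5 mm and 10.7 degrees, less where a joint would pass 70% of its speed; a pose out of reach is approached as far as the arm can. A call with a gripper value outside its range is refused whole. The fingers move at their own pace and stop on an object; FORCE is the grip in N (left out, the last holds). Time passes only in rows, so rows that do not move let the fingers close. It gives the time, the measured TCP pose, the force and the opening at its end, in the units of the state.
- robot.observe(): the state, without advancing time (a new reading comes with each control period).
- robot.camera(name): name is "scene" or "top"; returns (picture, depth): 400x640x3 uint8, blue, green, red; 400x640 float32, m along the optical axis (not along the pixel's ray), 0 where there is no reading.
- robot.get_calibration(name): a dict with "K" (3x3 intrinsics, pixels), "eye" and "attitude" of the camera in the world. Camera axes: x right, y up, looking along -z (the intrinsics and any distortion apply to the point x, -y, -z); pixel columns grow to the right and rows downward; lengths in m; the calibration is good to about 2 mm. A picture is of the moment at which its call begins. get_calibration takes no time and is no camera call.
- robot.sign_off(): hands the job in, once; it reports no verdict.
Trained networks look in the newest picture that a camera, given by its name, has taken for a name from the list of things; names that differ only in an ending like _2 or _b are one class to them, and where a whole thing is asked for, a point or a joint stands for the part that bears it (a point fixed in the world has none). Each returns a list of dicts, best first, with "conf" (0 to 1); they miss things now and then, are a little off and sometimes report something else, mostly with a low value. They report only what shows in the picture. A call takes as long as a camera call. They do not tell look-alikes from the thing itself.
- robot.trace(camera, label): "region" (400x640 bool, what is visible of it) and "rect" ([left, top, right, bottom] in pixels, round what is visible of it).
The state is a dict: "time": time; "q": joint angles; "dq": joint speeds; "effort": joint torques, N m; "ee_pos": TCP position; "tool_rot": TCP orientation; "force": force on the tool from outside, world axes, zero at the start; "torque": the same for the moment, N m; "gripper_width": finger opening in m.
Only numpy, scipy, OpenCV 4.12 (cv2) and the standard library are available. Lean on these libraries where they do the work, as an engineer would, in place of code of your own. Each camera call takes 0.05 s, during which the arm holds its last target. There are 200 camera calls.

TASK

Set the loose sample jar down, not dropped, upright in the empty ring on the shaker's deck. Then take the retaining rod by its black handle and thread it from the robot's right through the holes of all three uprights, over the jar lids, until its collar sits against the right-hand upright, and let go. Leave the jar already loaded in its ring and do not disturb the bowl, beaker and spoon.

Things in the scene. Friction and masses are not known exactly. Their poses are not given: they have to be found in the camera images.
- shaker: fixed shaker: cream case 200 x 290 mm (x, y), deck 80 mm above the bench. Origin: centre of its underside; x away from the robot, y left along the line of uprights. Three steel uprights, 40 mm wide in x, 12 mm thick in y, tops 166 mm above the bench, at y = -95, 0, 95 mm, each with a 14 mm hole along y at x = 0, 150 mm above the bench. A jar ring lies in each gap; one holds a jar
- mouth0 (a point): centre of the hole on the right-hand (-y) face of the right-hand upright, on the hole axis, where the rod enters and moves along the shaker's +y. All three holes have a 2 mm lead-in on this side
- mouth1 (a point): centre of the hole on the right-hand face of the middle upright, 95 mm beyond mouth0
- mouth2 (a point): centre of the hole on the right-hand face of the left-hand upright, 190 mm beyond mouth0; the far end of this last hole is 12 mm further on
- bay_right (a point): centre of the right-hand jar ring, on the deck surface. The ring is a dark steel rim 6 mm high, 66 mm outside, 60 mm inside
- bay_left (a point): centre of the left-hand jar ring, on the deck surface; same ring
- jar_loose: the jar to load, standing on the bench: white jar 47 mm in diameter with a grey lid 50 mm in diameter (from 34 to 55 mm high), 55 mm high in all, about 0.15 kg. Origin: centre of its underside, z up. On the deck its lid stays 10 mm below the rod
- jar_loaded: an identical jar, already standing in one of the two rings (either one). Origin: centre of its underside
- rod: retaining rod, 0.12 kg: steel shaft 10 mm in diameter, x = 0 to 220 mm; collar 28 mm in diameter, x = -6 to 0; round black handle 22 mm in diameter, x = -60 to -6 mm. Origin: on the axis at the collar's front face; x to the tip; centre of mass at x = 39 mm. Starts level in the rest, axis 50 mm above the bench, handle towards the robot. Home: origin at mouth0, x along the shaker's y
- rod_tip (a point): the tip of the rod, 220 mm from its origin on its axis; the last 8 mm taper to 5 mm in diameter
- rest: fixed grey rest: base 165 x 60 x 12 mm (x, y, z) and two uprights, 77.5 mm either side of the centre, each with a notch 14 mm wide, open above, floor 45 mm and cheeks' tops 61 mm above the bench. Origin: centre of its underside; x along the lying rod to its tip. The handle overhangs freely
- bowl: steel bowl, 110 mm across, 45 mm high, on the bench between shaker and rest, farther out; leave it alone. Origin: centre of its underside
- beaker: clear beaker, 60 mm across, 85 mm high, beyond the shaker; leave it alone. Origin: centre of its underside
- spoon: spoon, 170 mm long, lying right of the rest; leave it alone. Origin: about its middle, on the bench
Mind the look-alikes: they are no part of the job. Leave any green or red look-alike of the jar_loose alone.

How it is judged:
By the outcome, as a careful person would: the job done as asked, in the order asked, and still so for the second after the job is handed in, with the robot touching nothing.
It also fails if it takes over 72 s, if anything falls off the work surface, if the arm or the gripper's body presses on something with over 40 N, if the wrist force passes 120 N, or if a joint passes its speed limit or range.

## Working session

There is one attempt and no reset: what is moved stays moved. The work goes in short steps, Python scripts to look and compute and a shell command to move; the robot and the scene stay as the last step left them, time stands still between calls to the robot, and variables do not carry over. Pictures are saved under pics/ and viewed, about 8 in all and at most 12, crops included, and the job is handed in when it is done.

```bash
ls; mkdir -p pics
cat > h.py <<'E'
import numpy as np, cv2
from workcell import robot
from scipy.spatial.transform import Rotation as R
def cal(n):
    c=robot.get_calibration(n); return c
def rot(a):
    a=np.array(a,float)
    if a.shape==(3,3): return a
    return R.from_quat([a[1],a[2],a[3],a[0]]).as_matrix()
def cloud(n,d):
    c=cal(n);K=np.array(c['K']);v,u=np.mgrid[0:d.shape[0],0:d.shape[1]]
    x=(u-K[0,2])/K[0,0]*d;y=(v-K[1,2])/K[1,1]*d
    P=np.stack([x,-y,-d],-1)
    return P@rot(c['attitude']).T+np.array(c['eye'])
E
python3 - <<'E'
from h import *
print(robot.observe())
for n in ('scene','top'):
    c=cal(n);print(n,c)
    p,d=robot.camera(n);cv2.imwrite(f'pics/{n}0.png',p);np.savez(f'{n}0.npz',p=p,d=d)
    X=cloud(n,d)
    for l in ['shaker','jar_loose','jar_loaded','rod','rest','bowl','beaker','spoon']:
        for r in robot.trace(n,l):
            m=r['region']&(d>0)
            print(n,l,round(r['conf'],2),r['rect'],np.round(np.median(X[m],0),3),np.round(np.percentile(X[m],[2,98],axis=0),3).tolist())
E
```

```text
pics
{'time': 0.0, 'q': array([-1.43431853e+00,  3.78095552e-01,  7.95815139e-02,  1.27438623e+00,
        1.40722230e-05,  1.46049998e+00]), 'dq': array([ 1.36864117e-04, -2.09218954e-03, -5.93268585e-05,  1.65979051e-03,
       -5.60343589e-04, -5.95840389e-04]), 'effort': array([ 1.84609846e-03, -4.63603914e+01,  2.69876111e+01,  2.07795046e-02,
       -1.26666014e-04,  6.44999616e-06]), 'ee_pos': array([ 0.14038162, -0.55692379,  0.23832512]), 'tool_rot': array([ 0.55720618,  0.435184  ,  0.55826489, -0.43413876]), 'force': array([ 0.67283976, -0.3023278 , -0.57756654]), 'torque': array([ 0.03220242, -0.0302544 ,  0.01292554]), 'gripper_width': 0.08554388207200878}
scene {'K': array([[409.97917536,   0.        , 316.54029917],
       [  0.        , 409.97917536, 196.13936051],
       [  0.        ,   0.        ,   1.        ]]), 'eye': array([ 1.24928621, -0.88424171,  0.80968295]), 'attitude': array([0.82339922, 0.44449707, 0.15614987, 0.31631203])}
scene shaker 0.86 [311.8, 137.7, 399.3, 218.2] [0.581 0.08  0.08 ] [[0.466, 0.002, 0.015], [0.663, 0.282, 0.164]]
scene jar_loose 0
[... 2234 characters left out ...]
[0.578, 0.124, 0.138]]
top rod 0.79 [369.7, 167.7, 386.6, 264.3] [ 0.548 -0.284  0.055] [[0.456, -0.301, 0.045], [0.715, -0.272, 0.064]]
top rest 0.83 [360.9, 175.2, 383.7, 239.6] [ 0.623 -0.275  0.012] [[0.531, -0.312, 0.001], [0.692, -0.249, 0.062]]
top bowl 0.82 [311.1, 149.1, 347.5, 188.4] [ 0.729 -0.156  0.02 ] [[0.674, -0.203, 0.002], [0.772, -0.106, 0.047]]
top bowl 0.32 [165.2, 184.4, 274.8, 267.8] [0.543 0.149 0.08 ] [[0.451, 0.008, 0.037], [0.65, 0.286, 0.165]]
top beaker 0.91 [253.5, 148.0, 274.0, 173.0] [0.758 0.04  0.048] [[0.72, 0.011, 0.002], [0.775, 0.063, 0.087]]
top spoon 0.76 [434.1, 185.2, 449.7, 242.2] [ 0.625 -0.487  0.013] [[0.516, -0.505, 0.0], [0.679, -0.463, 0.022]]
```

Run:
```python
from h import *
t=np.load('top0.npz');s=np.load('scene0.npz')
a=cv2.resize(t['p'][135:285,150:460],None,fx=2.5,fy=2.5);b=cv2.resize(s['p'][130:215,235:405],None,fx=2.6,fy=2.6)
c=np.zeros((600,780,3),np.uint8);c[:375,:775]=a;c[378:378+221,:442]=b[:221];cv2.imwrite('pics/c0.png',c)
for n,z in(('top',t),('scene',s)):
    X=cloud(n,z['d']);m=(X[...,2]>.15)&(X[...,2]<.175)&(X[...,0]>.4)&(X[...,0]<.7)&(X[...,1]>0)&(X[...,1]<.3)
    q=X[m]
    for i in range(3):pass
    k,l,cc=cv2.kmeans(q[:,:2].astype(np.float32),3,None,(3,50,1e-6),5,cv2.KMEANS_PP_CENTERS)
    for i in range(3):
        w=q[l.ravel()==i];print(n,'upr',len(w),w.mean(0).round(4),np.ptp(w,0).round(4), ((w.max(0)+w.min(0))/2).round(4))
    # deck edge
    m=(abs(X[...,2]-.08)<.004)&(X[...,0]>.4)&(X[...,0]<.7)&(X[...,1]>-.02)&(X[...,1]<.32)
    w=X[m];r=cv2.minAreaRect((w[:,:2]*1000).astype(np.float32));print('deck',r,w[:,2].mean())
    # rod
    m=(X[...,2]>.046)&(X[...,2]<.07)&(X[...,0]>.43)&(X[...,0]<.75)&(abs(X[...,1]+.285)<.03)
    w=X[m];ln=cv2.fitLine((w[:,:2]).astype(np.float32),cv2.DIST_HUBER,0,.01,.01).ravel();
    tt=(w[:,:2]-ln[2:])@ln[:2];print('rod',ln,len(w),w[np.argmin(tt)],w[np.argmax(tt)],w[:,2].mean())
    for cx,cy in((.437,-.095),(.561,-.119),(.47,-.177),(.557,.1)):
        m=(np.hypot(X[...,0]-cx,X[...,1]-cy)<.035)&(X[...,2]>(.05 if cy<0 else .13))&(X[...,2]<(.062 if cy<0 else .142))
        w=X[m];print('jar',w.mean(0).round(4),((w.max(0)+w.min(0))/2).round(4),np.median(z['p'][m],0))
```

```text
top upr 90 [0.5625 0.0564 0.165 ] [0.0403 0.0159 0.0159] [0.5634 0.0572 0.1618]
top upr 107 [0.5437 0.2446 0.1643] [0.0404 0.0139 0.0199] [0.5445 0.2453 0.1604]
top upr 97 [0.5538 0.1506 0.1648] [0.0402 0.0149 0.0191] [0.5539 0.1517 0.1604]
deck ((554.3237915039062, 152.22860717773438), (190.97113037109375, 281.6075134277344), 5.763688087463379) 0.08009018833862709
rod [ 0.99739355  0.07215339  0.5715138  -0.28435344] 528 [ 0.45130284 -0.30020841  0.05892735] [ 0.72783753 -0.27080973  0.05030764] 0.0561391208442171
jar [ 0.4357 -0.0932  0.0552] [ 0.4354 -0.0934  0.0553] [ 55. 105.  51.]
jar [ 0.5625 -0.1204  0.0552] [ 0.5621 -0.1201  0.0553] [83. 85. 89.]
jar [ 0.4713 -0.1757  0.0548] [ 0.4711 -0.1757  0.0551] [ 40.  46. 141.]
jar [0.5583 0.1042 0.1349] [0.5587 0.104  0.135 ] [77. 79. 82.]
scene upr 70 [0.5643 0.0557 0.1618] [0.0408 0.0184 0.0184] [0.5636 0.058  0.1599]
scene upr 60 [0.5462 0.2443 0.1613] [0.0419 0.0182 0.0195] [0.5454 0.2448 0.1598]
scene upr 63 [0.5554 0.1501 0.1613] [0.0401 0.0232 0.0201] [0.5538 0.1535 0.1602]
deck ((554.9605712890625, 152.0850830078125), (194.6728515625, 286.3905334472656), 6.011346817016602) 0.08086398235649515
rod [ 0.9960531   0.08875935  0.62557286 -0.2819384 ] 483 [ 0.44979321 -0.30068922  0.05432128] [ 0.72947383 -0.27506338  0.05435865] 0.05539054999146817
jar [ 0.4368 -0.0937  0.0552] [ 0.4355 -0.0923  0.0555] [47. 91. 36.]
jar [ 0.5644 -0.1214  0.0553] [ 0.5621 -0.1195  0.055 ] [75. 73. 74.]
jar [ 0.4732 -0.1767  0.0551] [ 0.4711 -0.1754  0.0554] [ 28.  30. 122.]
jar [0.5662 0.1073 0.1355] [0.5601 0.1038 0.1354] [71. 70. 72.]
```

View pics/c0.png

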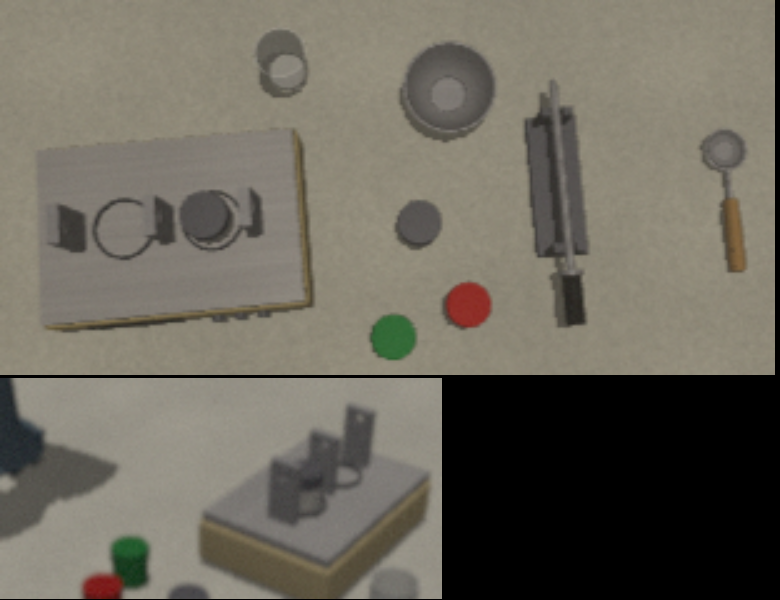

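Run:
```python
from h import *
o=robot.observe();M=rot(o['tool_rot']);print(M.round(3))
print('z yaw',np.degrees(np.arctan2(M[1,2],M[0,2])),'q6',o['q'])
t=np.load('top0.npz');X=cloud('top',t['d'])
# ring fit: dark pixels on deck around bay_left
g=t['p'].mean(2);b=np.array([.5497,.1993])
r=np.hypot(X[...,0]-b[0],X[...,1]-b[1]);m=(r<.040)&(r>.02)&(X[...,2]>.076)&(X[...,2]<.092)&(g<np.median(g[(r<.02)])-25)
w=(X[m][:,:2]*1000).astype(np.float32);print(len(w),cv2.fitEllipse(w))
# rod sections by depth ridge
m=(X[...,2]>.046)&(X[...,2]<.07)&(X[...,0]>.43)&(X[...,0]<.75)&(abs(X[...,1]+.285)<.03)
w=X[m]
for a in np.arange(.45,.73,.02):
    k=w[(w[:,0]>=a)&(w[:,0]<a+.02)]; print(round(a+.01,2),len(k),k[:,1].min().round(4),k[:,1].max().round(4),k[:,1].mean().round(4),k[:,2].max().round(4))
```

```text
[[ 0.     0.97   0.244]
 [-0.     0.244 -0.97 ]
 [-1.    -0.     0.   ]]
z yaw -75.85912643306125 q6 [-1.43429862e+00  3.77275926e-01  8.10520802e-02  1.27439672e+00
  3.86001865e-06  1.46048923e+00]
112 ((549.0982055664062, 199.2167205810547), (62.50421142578125, 64.2527847290039), 166.7919464111328)
0.46 55 -0.3047 -0.2822 -0.2923 0.0631
0.48 63 -0.3026 -0.2817 -0.2911 0.0643
0.5 60 -0.3022 -0.2767 -0.2888 0.0675
0.52 24 -0.294 -0.2833 -0.2885 0.0595
0.54 63 -0.3049 -0.2702 -0.2871 0.0658
0.56 27 -0.2905 -0.2815 -0.2859 0.0554
0.58 24 -0.2878 -0.2793 -0.2838 0.0567
0.6 24 -0.2879 -0.2785 -0.2825 0.0594
0.62 25 -0.2861 -0.2768 -0.2813 0.0589
0.64 24 -0.284 -0.2747 -0.2795 0.0572
0.66 24 -0.2841 -0.2741 -0.2783 0.0589
0.68 54 -0.2943 -0.2582 -0.2748 0.0641
0.7 41 -0.2942 -0.2585 -0.2767 0.0665
0.72 20 -0.2789 -0.2696 -0.2735 0.0569
```

```bash
python3 -m crank '[{"translation":[42,43.7,-6],"twist":[0,0,8.16],"hand":1},{"translation":[42,43.7,-6],"twist":[0,0,8.16],"hand":1},{"translation":[42,43.7,-6],"twist":[0,0,8.16],"hand":1},{"translation":[42,43.7,-6],"twist":[0,0,8.16],"hand":1},{"translation":[42,43.7,-6],"twist":[0,0,8.16],"hand":1},{"translation":[42,43.7,-6],"twist":[0,0,8.16],"hand":1},{"translation":[42,43.7,-6],"twist":[0,0,8.16],"hand":1},{"translation":[42,43.7,-6],"twist":[0,0,8.16],"hand":1},{"translation":[42,43.7,-6],"twist":[0,0,8.16],"hand":1},{"translation":[42,43.7,-6],"twist":[0,0,8.16],"hand":1}]'
cat > st.py <<'E'
from h import *
o=robot.observe();M=rot(o['tool_rot']);print('t',o['time'],'tcp',(o['ee_pos']*1000).round(1),'zyaw',np.degrees(np.arctan2(M[1,2],M[0,2])).round(2),'xaxis',M[:,0].round(4),'zz',M[2,2].round(4),'w',(o['gripper_width']*1000).round(1),'F',o['force'].round(1),'q',o['q'].round(2))
E
python3 st.py
```

```text
time: 2.15
ee_pos: [0.5618, -0.119, 0.1794]
tool_rot: [0.706, -0.037, 0.706, 0.037]
force: [0.7, -1.8, 0.2]
gripper_width: 0.0858Traceback (most recent call last):
  File "st.py", line 2, in <module>
    o=robot.observe();M=rot(o['tool_rot']);print('t',o['time'],'tcp',(o['ee_pos']*1000).round(1),'zyaw',np.degrees(np.arctan2(M[1,2],M[0,2])).round(2),'xaxis',M[:,0].round(4),'zz',M[2,2].round(4),'w',(o['gripper_width']*1000).round(1),'F',o['force'].round(1),'q',o['q'].round(2))
                                                                                                                                                                                                        ^^^^^^^^^^^^^^^^^^^^^^^^^^^^^^^
AttributeError: 'float' object has no attribute 'round'
```

```bash
sed -i "s/(o\['gripper_width'\]\*1000).round(1)/round(o['gripper_width']*1000,1)/" st.py
python3 -m crank '[{"translation":[0,-1,-36],"twist":[0,0,0],"hand":1},{"translation":[0,0,-36],"twist":[0,0,0],"hand":1},{"translation":[0,0,-36],"twist":[0,0,0],"hand":1},{"translation":[0,0,-25],"twist":[0,0,0],"hand":1},{"translation":[0,0,-11],"twist":[0,0,0],"hand":1},{"translation":[0,0,0],"twist":[0,0,0],"hand":1}]' 50
python3 st.py
python3 -m crank '[{"translation":[0,0,0],"twist":[0,0,0],"hand":-1},{"translation":[0,0,0],"twist":[0,0,0],"hand":-1},{"translation":[0,0,0],"twist":[0,0,0],"hand":-1},{"translation":[0,0,0],"twist":[0,0,0],"hand":-1},{"translation":[0,0,0],"twist":[0,0,0],"hand":-1},{"translation":[0,0,0],"twist":[0,0,0],"hand":-1},{"translation":[0,0,0],"twist":[0,0,0],"hand":-1},{"translation":[0,0,0],"twist":[0,0,0],"hand":-1}]' 50
python3 st.py
```

```text
time: 2.9
ee_pos: [0.5601, -0.1215, 0.035]
tool_rot: [0.706, -0.035, 0.707, 0.036]
force: [0.3, 0.2, -0.2]
gripper_width: 0.0852
t 2.9 tcp [ 560.1 -121.5   35. ] zyaw 5.74 xaxis [-1.e-03  4.e-04 -1.e+00] zz -0.0009 w 85.2 F [ 0.3  0.2 -0.2] q [-0.32  0.52 -0.26  0.79  0.    1.15]
time: 3.9
ee_pos: [0.5615, -0.122, 0.0369]
tool_rot: [0.707, -0.036, 0.705, 0.035]
force: [-0.5, 0.6, 5.8]
gripper_width: 0.0484
t 3.9 tcp [ 561.5 -122.    36.9] zyaw 5.74 xaxis [ 0.0025 -0.001  -1.    ] zz 0.0024 w 48.4 F [-0.5  0.6  5.8] q [-0.32  0.51 -0.26  0.8  -0.    1.15]
```

```bash
python3 -m crank '[{"translation":[0,0,10],"twist":[0,0,0],"hand":-1},{"translation":[0,0,25],"twist":[0,0,0],"hand":-1},{"translation":[0,0,50],"twist":[0,0,0],"hand":-1},{"translation":[0,0,50],"twist":[0,0,0],"hand":-1},{"translation":[0,0,40],"twist":[0,0,0],"hand":-1},{"translation":[0,0,15],"twist":[0,0,0],"hand":-1},{"translation":[0,0,0],"twist":[0,0,0],"hand":-1}]'
python3 -m crank '[{"translation":[-1,25,0],"twist":[0,0,0],"hand":-1},{"translation":[-1,40,0],"twist":[0,0,0],"hand":-1},{"translation":[-1,40,0],"twist":[0,0,0],"hand":-1},{"translation":[-1,40,0],"twist":[0,0,0],"hand":-1},{"translation":[-1,40,0],"twist":[0,0,0],"hand":-1},{"translation":[-1,40,0],"twist":[0,0,0],"hand":-1},{"translation":[-1,40,0],"twist":[0,0,0],"hand":-1},{"translation":[-1,35,0],"twist":[0,0,0],"hand":-1},{"translation":[-2,20,0],"twist":[0,0,0],"hand":-1},{"translation":[-1,0,0],"twist":[0,0,0],"hand":-1}]'
python3 -m crank '[{"translation":[0,0,0],"twist":[0,0,0],"hand":-1},{"translation":[0,0,0],"twist":[0,0,0],"hand":-1}]' >/dev/null; python3 st.py
python3 - <<'E'
from h import *
for n in('scene','top'):
    p,d=robot.camera(n);np.savez(f'{n}1.npz',p=p,d=d);X=cloud(n,d)
    if n=='scene': cv2.imwrite('pics/s1.png',cv2.resize(p[80:260,280:440],None,fx=3.3,fy=3.3))
    for l in['jar_loose']:
        for r in robot.trace(n,l):
            m=r['region']&(d>0);print(n,l,r['conf'],r['rect'],np.median(X[m],0).round(3),np.percentile(X[m],[2,98],axis=0).round(3).tolist())
E
```

```text
time: 4.78
ee_pos: [0.5609, -0.1217, 0.2257]
tool_rot: [0.707, -0.036, 0.706, 0.035]
force: [-1.0, -0.3, -3.0]
gripper_width: 0.0481
time: 6.02
ee_pos: [0.5485, 0.199, 0.2236]
tool_rot: [0.705, -0.036, 0.707, 0.036]
force: [-0.6, -0.3, -2.1]
gripper_width: 0.0483
t 6.275 tcp [549.6 197.2 225.2] zyaw 5.65 xaxis [-1.e-04 -4.e-04 -1.e+00] zz -0.0002 w 48.2 F [-0.6 -1.  -2.4] q [ 0.24  0.4   0.08  1.25 -0.    1.71]
scene jar_loose 0.75 [267.8, 208.5, 277.8, 226.8] [ 0.482 -0.183  0.045] [[0.446, -0.198, 0.003], [0.495, -0.116, 0.057]]
scene jar_loose 0.61 [365.1, 124.7, 375.3, 140.8] [0.556 0.184 0.227] [[0.241, 0.174, 0.006], [0.574, 0.678, 0.245]]
scene jar_loose 0.6 [274.1, 192.2, 290.8, 212.5] [ 0.447 -0.101  0.046] [[0.415, -0.117, 0.004], [0.46, -0.071, 0.058]]
top jar_loose 0.77 [301.6, 257.4, 316.2, 277.7] [ 0.437 -0.092  0.055] [[0.415, -0.114, 0.051], [0.458, -0.07, 0.059]]
top jar_loose 0.6 [327.3, 249.5, 346.4, 266.3] [ 0.47  -0.174  0.055] [[0.45, -0.196, 0.05], [0.492, -0.153, 0.059]]
top jar_loose 0.53 [182.0, 207.1, 200.0, 224.7] [0.549 0.182 0.242] [[0.531, 0.172, 0.084], [0.57, 0.206, 0.303]]
```

View pics/s1.png

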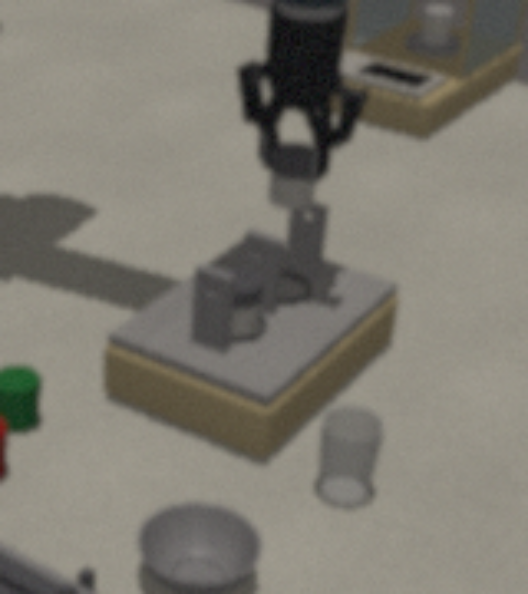

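```bash
python3 -m crank '[{"translation":[0,0.5,-25],"twist":[0,0,0],"hand":-1},{"translation":[0,0,-30],"twist":[0,0,0],"hand":-1},{"translation":[0,0,-28],"twist":[0,0,0],"hand":-1},{"translation":[0,0,-15],"twist":[0,0,0],"hand":-1},{"translation":[0,0,-6],"twist":[0,0,0],"hand":-1},{"translation":[0,0,-2],"twist":[0,0,0],"hand":-1},{"translation":[0,0,0],"twist":[0,0,0],"hand":-1}]'
python3 -m crank '[{"translation":[0,0,-1],"twist":[0,0,0],"hand":-1},{"translation":[0,0,-1],"twist":[0,0,0],"hand":-1},{"translation":[0,0,-1],"twist":[0,0,0],"hand":-1},{"translation":[0,0,0],"twist":[0,0,0],"hand":-1}]'
```

```text
time: 7.35
ee_pos: [0.5502, 0.1991, 0.1203]
tool_rot: [0.707, -0.035, 0.706, 0.036]
force: [0.9, 0.4, -2.1]
gripper_width: 0.0483
time: 7.85
ee_pos: [0.5496, 0.199, 0.117]
tool_rot: [0.707, -0.035, 0.706, 0.036]
force: [-1.4, -0.5, 2.8]
gripper_width: 0.0484
```

```bash
python3 -m crank '[{"translation":[0,0,0],"twist":[0,0,0],"hand":0.4},{"translation":[0,0,0],"twist":[0,0,0],"hand":0.4},{"translation":[0,0,0],"twist":[0,0,0],"hand":1},{"translation":[0,0,0],"twist":[0,0,0],"hand":1},{"translation":[0,0,0],"twist":[0,0,0],"hand":1},{"translation":[0,0,20],"twist":[0,0,0],"hand":1},{"translation":[0,0,30],"twist":[0,0,0],"hand":1},{"translation":[0,0,40],"twist":[0,0,0],"hand":1},{"translation":[0,0,30],"twist":[0,0,0],"hand":1}]'
python3 -m crank '[{"translation":[-8,-50,0],"twist":[0,0,-9],"hand":1},{"translation":[-8,-50,0],"twist":[0,0,-9],"hand":1},{"translation":[-8,-50,0],"twist":[0,0,-9],"hand":1},{"translation":[-8,-50,0],"twist":[0,0,-9],"hand":1},{"translation":[-8,-50,0],"twist":[0,0,-9],"hand":1},{"translation":[-8,-50,0],"twist":[0,0,-9],"hand":1},{"translation":[-8,-50,0],"twist":[0,0,-9],"hand":1},{"translation":[-8,-50,0],"twist":[0,0,-9],"hand":1},{"translation":[-5,-50,-20],"twist":[0,0,-9],"hand":1},{"translation":[-1,-41,-20],"twist":[0,0,-10.5],"hand":1}]'
python3 st.py
python3 - <<'E'
from h import *
for n in('scene','top'):
    p,d=robot.camera(n);np.savez(f'{n}2.npz',p=p,d=d);X=cloud(n,d)
    cv2.imwrite(f'pics/{n}2.png',cv2.resize(p[120:250,250:410] if n=='scene' else p[170:280,150:310],None,fx=4,fy=4))
    for cx,cy in((.5495,.1993),(.5593,.1045)):
        m=(np.hypot(X[...,0]-cx,X[...,1]-cy)<.033)&(X[...,2]>.13)&(X[...,2]<.142)
        w=X[m];print(n,'jar',len(w),w.mean(0).round(4),((w.max(0)+w.min(0))/2).round(4),np.ptp(w,0).round(3))
E
```

```text
time: 8.98
ee_pos: [0.5498, 0.199, 0.2381]
tool_rot: [0.707, -0.035, 0.706, 0.035]
force: [0.2, 0.6, 0.4]
gripper_width: 0.0855
time: 10.22
ee_pos: [0.4792, -0.2943, 0.1963]
tool_rot: [0.517, 0.483, 0.516, -0.483]
force: [0.9, -0.4, -0.4]
gripper_width: 0.0851
t 10.225 tcp [ 479.2 -294.3  196.3] zyaw -86.17 xaxis [ 0.0011 -0.001  -1.    ] zz 0.0011 w 85.1 F [ 0.9 -0.4 -0.4] q [-0.66  0.37 -0.05  1.16 -0.    2.41]
scene jar 57 [0.5601 0.2021 0.1354] [0.5569 0.2013 0.1343] [0.039 0.046 0.009]
scene jar 67 [0.5661 0.1074 0.1354] [0.5598 0.1067 0.135 ] [0.049 0.047 0.008]
top jar 301 [0.5503 0.1998 0.135 ] [0.5501 0.2006 0.1351] [0.049 0.05  0.01 ]
top jar 294 [0.5584 0.1039 0.135 ] [0.5588 0.104  0.1352] [0.05  0.049 0.01 ]
```

```bash
python3 -m crank '[{"translation":[7,3,-30],"twist":[0,0,0.5],"hand":1},{"translation":[0,0,-40],"twist":[0,0,0],"hand":1},{"translation":[0,0,-30],"twist":[0,0,0],"hand":1},{"translation":[0,0,0],"twist":[0,0,0],"hand":1},{"translation":[0,0,0],"twist":[0,0,0],"hand":1}]' 120
python3 st.py; python3 st.py|cut -c1-60; python3 -m crank '[{"translation":[0,0,0],"twist":[0,0,0],"hand":1}]'
```

```text
time: 10.95
ee_pos: [0.4873, -0.2892, 0.0977]
tool_rot: [0.521, 0.479, 0.52, -0.479]
force: [-0.0, 0.1, 0.1]
gripper_width: 0.0855
t 10.95 tcp [ 487.3 -289.2   97.7] zyaw -85.2 xaxis [ 0.0014 -0.001  -1.    ] zz 0.0011 w 85.5 F [-0.   0.1  0.1] q [-0.65  0.44 -0.2   0.93  0.    2.41]
t 10.95 tcp [ 487.3 -289.2   97.7] zyaw -85.2 xaxis [ 0.0014
time: 11.08
ee_pos: [0.4878, -0.2899, 0.0983]
tool_rot: [0.522, 0.479, 0.519, -0.479]
force: [-0.0, 1.1, -0.1]
gripper_width: 0.0855
```

```bash
python3 -m crank '[{"translation":[-1,-1.2,-25],"twist":[0,0,-0.4],"hand":1},{"translation":[0,0,-20],"twist":[0,0,0],"hand":1},{"translation":[0,0,-14],"twist":[0,0,0],"hand":1},{"translation":[0,0,0],"twist":[0,0,0],"hand":1},{"translation":[0,0,0],"twist":[0,0,0],"hand":-1},{"translation":[0,0,0],"twist":[0,0,0],"hand":-1},{"translation":[0,0,0],"twist":[0,0,0],"hand":-1},{"translation":[0,0,0],"twist":[0,0,0],"hand":-1},{"translation":[0,0,0],"twist":[0,0,0],"hand":-1},{"translation":[0,0,0],"twist":[0,0,0],"hand":-1}]' 120
python3 -m crank '[{"translation":[0,0,0],"twist":[0,0,0],"hand":-1},{"translation":[0,0,0],"twist":[0,0,0],"hand":-1},{"translation":[0,0,0],"twist":[0,0,0],"hand":-1},{"translation":[0,0,0],"twist":[0,0,0],"hand":-1}]'; python3 st.py
```

```text
time: 12.32
ee_pos: [0.4857, -0.2905, 0.0377]
tool_rot: [0.519, 0.481, 0.518, -0.481]
force: [-0.4, 0.4, 2.7]
gripper_width: 0.0188
time: 12.82
ee_pos: [0.4857, -0.2905, 0.0375]
tool_rot: [0.519, 0.481, 0.518, -0.481]
force: [-0.2, -0.7, 4.0]
gripper_width: 0.0189
t 12.825 tcp [ 485.7 -290.5   37.5] zyaw -85.66 xaxis [ 4.e-04 -4.e-04 -1.e+00] zz 0.0004 w 18.9 F [-0.2 -0.7  4. ] q [-0.65  0.5  -0.28  0.79 -0.    2.41]
```

```bash
python3 -m crank '[{"translation":[0,0,5],"twist":[0,0,0],"hand":-1},{"translation":[0,0,10],"twist":[0,0,0],"hand":-1},{"translation":[0,0,20],"twist":[0,0,0],"hand":-1},{"translation":[0,0,30],"twist":[0,0,0],"hand":-1},{"translation":[0,0,25],"twist":[0,0,0],"hand":-1},{"translation":[0,0,15],"twist":[0,0,0],"hand":-1},{"translation":[0,0,5],"twist":[0,0,0],"hand":-1},{"translation":[0,0,0],"twist":[0,0,0],"hand":-1},{"translation":[0,0,0],"twist":[0,0,0],"hand":-1}]'; python3 st.py
python3 - <<'E'
from h import *
for n in('scene','top'):
    p,d=robot.camera(n);np.savez(f'{n}3.npz',p=p,d=d);X=cloud(n,d)
    if n=='scene':cv2.imwrite('pics/s3.png',cv2.resize(p[150:310,190:390],None,fx=3.5,fy=3.5))
    m=(X[...,2]>.12)&(X[...,2]<.2)&(X[...,0]>.535)&(X[...,0]<.78)&(X[...,1]<-.23)&(X[...,1]>-.33)
    w=X[m];print(n,len(w))
    for a in np.arange(.54,.76,.03):
        k=w[(w[:,0]>=a)&(w[:,0]<a+.03)]
        if len(k):print(round(a+.015,3),len(k),k.mean(0).round(4),np.percentile(k[:,2],90).round(4))
    print('max x',w[:,0].max() if len(w) else 0)
E
```

```text
time: 13.95
ee_pos: [0.4848, -0.2898, 0.1462]
tool_rot: [0.518, 0.481, 0.519, -0.481]
force: [-0.2, -0.7, -1.5]
gripper_width: 0.0185
t 13.95 tcp [ 484.8 -289.8  146.2] zyaw -85.66 xaxis [-0.0017  0.0012 -1.    ] zz -0.0013 w 18.5 F [-0.2 -0.7 -1.5] q [-0.65  0.4  -0.13  1.04 -0.    2.41]
scene 249
0.555 36 [ 0.554  -0.2866  0.1607] 0.164
0.585 38 [ 0.5843 -0.2845  0.1604] 0.1638
0.615 39 [ 0.6152 -0.2824  0.1605] 0.1636
0.645 40 [ 0.6449 -0.2797  0.16  ] 0.1628
0.675 41 [ 0.6749 -0.2771  0.1597] 0.1628
0.705 43 [ 0.7054 -0.2751  0.1597] 0.163
0.735 9 [ 0.7239 -0.2733  0.1584] 0.1605
max x 0.7271791080253202
top 288
0.555 49 [ 0.5556 -0.2853  0.1615] 0.1642
0.585 44 [ 0.5851 -0.2829  0.1614] 0.1636
0.615 45 [ 0.6147 -0.2806  0.1609] 0.1634
0.645 45 [ 0.6448 -0.2781  0.1609] 0.1636
0.675 43 [ 0.6746 -0.2761  0.1608] 0.1638
0.705 42 [ 0.7038 -0.2738  0.1604] 0.1625
0.735 12 [ 0.7235 -0.2728  0.1587] 0.1604
max x 0.7285344209937297
```

View pics/s3.png

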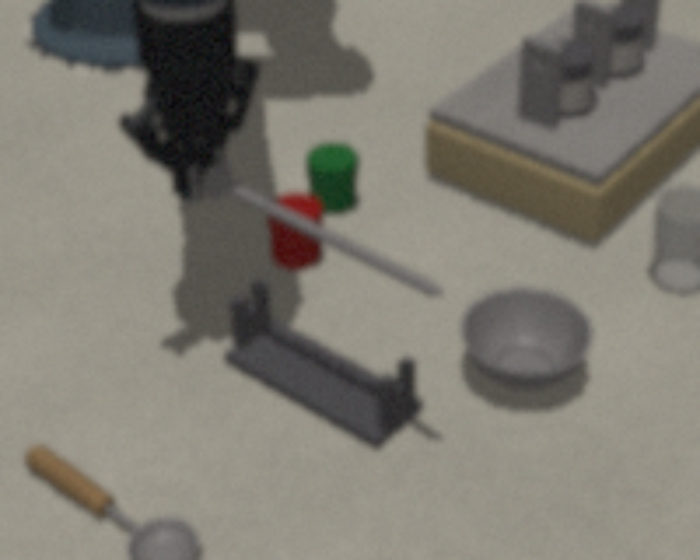

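```bash
python3 -m crank '[{"translation":[8.8,6.2,0],"twist":[0,0,4],"hand":-1},{"translation":[8.8,6.2,0],"twist":[0,0,7],"hand":-1},{"translation":[8.8,6.2,0],"twist":[0,0,9],"hand":-1},{"translation":[8.8,6.2,0],"twist":[0,0,9],"hand":-1},{"translation":[8.8,6.2,0],"twist":[0,0,9],"hand":-1},{"translation":[8.8,6.2,0],"twist":[0,0,9],"hand":-1},{"translation":[8.8,6.2,0],"twist":[0,0,9],"hand":-1},{"translation":[8.8,6.2,0],"twist":[0,0,9],"hand":-1}]'; python3 -m crank '[{"translation":[8.8,6.2,0],"twist":[0,0,9],"hand":-1},{"translation":[8.8,6.2,0],"twist":[0,0,9],"hand":-1},{"translation":[8.8,6.2,0],"twist":[0,0,5],"hand":-1},{"translation":[8.8,6.2,0],"twist":[0,0,3.35],"hand":-1},{"translation":[0,0,0],"twist":[0,0,0],"hand":-1},{"translation":[0,0,0],"twist":[0,0,0],"hand":-1}]'; python3 st.py
cat > rod.py <<'E'
from h import *
import sys
k=sys.argv[1]
for n in('scene','top'):
    for rep in range(3):
        p,d=robot.camera(n);X0=cloud(n,d);X=X0 if rep==0 else X+X0
    X=X/3
    np.savez(f'{n}{k}.npz',p=p,d=d)
    m=(X[...,2]>.13)&(X[...,2]<.19)&(X[...,1]>-.185)&(X[...,1]<.045)&(abs(X[...,0]-.575)<.05)
    w=X[m];ym=w[:,1].max();w=w[(w[:,1]<ym-.012)]
    f=np.polyfit(w[:,1],w[:,0],1);g=np.polyfit(w[:,1],w[:,2],1)
    # shaft-top z by percentile in bins
    print(n,len(w),'tip y',ym.round(4),'dx/dy',f[0].round(4),'x@tip',np.polyval(f,ym).round(4),'line x@tip',(.5539-.1007*(ym-.152)).round(4),'slope z',g[0].round(4))
    for a in np.arange(ym-.21,ym-.01,.04):
        q=w[(w[:,1]>=a)&(w[:,1]<a+.04)]
        if len(q): print('  ',(a+.02).round(3),len(q),q.mean(0).round(4),'z90',np.percentile(q[:,2],90).round(4),'xmid',((q[:,0]+.1007*q[:,1]).min()/2+(q[:,0]+.1007*q[:,1]).max()/2-.1007*(a+.02)).round(4),'line',(.5539-.1007*(a+.02-.152)).round(4))
    t=X[(X[...,2]>.160)&(X[...,2]<.172)&(abs(X[...,0]-.555)<.04)&(X[...,1]>.046)&(X[...,1]<.3)]
    print('  upright top z', np.percentile(t[:,2],[50,75,90]).round(4))
E
python3 rod.py 4
```

```text
time: 15.05
ee_pos: [0.5559, -0.2404, 0.1466]
tool_rot: [0.696, 0.125, 0.696, -0.125]
force: [-0.2, 0.0, -1.8]
gripper_width: 0.0189
time: 15.8
ee_pos: [0.5906, -0.216, 0.1469]
tool_rot: [0.706, -0.035, 0.707, 0.035]
force: [0.2, 0.9, -0.9]
gripper_width: 0.0192
t 15.8 tcp [ 590.6 -216.   146.9] zyaw 5.64 xaxis [-8.e-04  1.e-04 -1.e+00] zz -0.0008 w 19.2 F [ 0.2  0.9 -0.9] q [-0.45  0.52  0.07  1.12 -0.    1.02]
scene 100 tip y 0.0251 dx/dy -0.1034 x@tip 0.5689 line x@tip 0.5667 slope z 0.0008
   -0.125 13 [ 0.5827 -0.1147  0.1607] z90 0.1634 xmid 0.5756 line 0.5818
   -0.085 31 [ 0.5806 -0.0865  0.1621] z90 0.1641 xmid 0.5796 line 0.5778
   -0.045 31 [ 0.5762 -0.045   0.1612] z90 0.1633 xmid 0.5757 line 0.5737
   -0.005 25 [ 0.5722 -0.0065  0.1616] z90 0.1634 xmid 0.5707 line 0.5697
  upright top z [0.1657 0.167  0.1674]
top 260 tip y 0.0226 dx/dy -0.1034 x@tip 0.5671 line x@tip 0.5669 slope z -0.0058
   -0.167 16 [ 0.5854 -0.153   0.1627] z90 0.1641 xmid 0.5869 line 0.5861
   -0.127 62 [ 0.5827 -0.1277  0.1626] z90 0.1639 xmid 0.583 line 0.582
   -0.087 62 [ 0.5782 -0.087   0.1621] z90 0.1641 xmid 0.5788 line 0.578
   -0.047 62 [ 0.5745 -0.047   0.162 ] z90 0.1638 xmid 0.5747 line 0.574
   -0.007 58 [ 0.5702 -0.008   0.1619] z90 0.1637 xmid 0.5708 line 0.57
  upright top z [0.166  0.1667 0.1674]
```

```bash
python3 -m crank '[{"translation":[-0.4,0,-4],"twist":[0.3,0,0.05],"hand":-1},{"translation":[0,0,-5],"twist":[0,0,0],"hand":-1},{"translation":[-1,9.95,0],"twist":[0,0,0],"hand":-1},{"translation":[-0.5,4.97,0],"twist":[0,0,0],"hand":-1},{"translation":[0,0,0],"twist":[0,0,0],"hand":-1},{"translation":[0,0,0],"twist":[0,0,0],"hand":-1}]'; python3 rod.py 5
python3 - <<'E'
from h import *
a=np.load('scene5.npz')['p'][130:230,290:400];b=np.load('top5.npz')['p'][170:290,215:345]
cv2.imwrite('pics/m5.png',np.hstack([cv2.resize(a,(400,364),interpolation=2),cv2.resize(b,(394,364),interpolation=2)]))
E
```

```text
time: 16.85
ee_pos: [0.5894, -0.2009, 0.1385]
tool_rot: [0.706, -0.034, 0.706, 0.037]
force: [0.4, 0.1, -1.7]
gripper_width: 0.0192
scene 95 tip y 0.0384 dx/dy -0.0899 x@tip 0.5685 line x@tip 0.5653 slope z 0.0041
   -0.112 9 [ 0.5826 -0.0991  0.1533] z90 0.156 xmid 0.5831 line 0.5804
   -0.072 30 [ 0.5791 -0.072   0.1539] z90 0.156 xmid 0.578 line 0.5764
   -0.032 30 [ 0.5745 -0.0313  0.1537] z90 0.1559 xmid 0.5731 line 0.5724
   0.008 25 [0.571  0.0071 0.1536] z90 0.1556 xmid 0.5695 line 0.5684
  upright top z [0.1661 0.1672 0.1676]
top 251 tip y 0.0385 dx/dy -0.1061 x@tip 0.5651 line x@tip 0.5653 slope z -0.0024
   -0.151 12 [ 0.5841 -0.1344  0.1546] z90 0.1568 xmid 0.5855 line 0.5845
   -0.111 57 [ 0.5809 -0.1115  0.1541] z90 0.1558 xmid 0.5814 line 0.5804
   -0.071 61 [ 0.5767 -0.0718  0.154 ] z90 0.1555 xmid 0.577 line 0.5764
   -0.031 62 [ 0.5727 -0.0313  0.154 ] z90 0.1556 xmid 0.5731 line 0.5724
   0.009 59 [0.5683 0.0079 0.1538] z90 0.1557 xmid 0.5688 line 0.5683
  upright top z [0.1659 0.1666 0.1672]
```

View pics/m5.png

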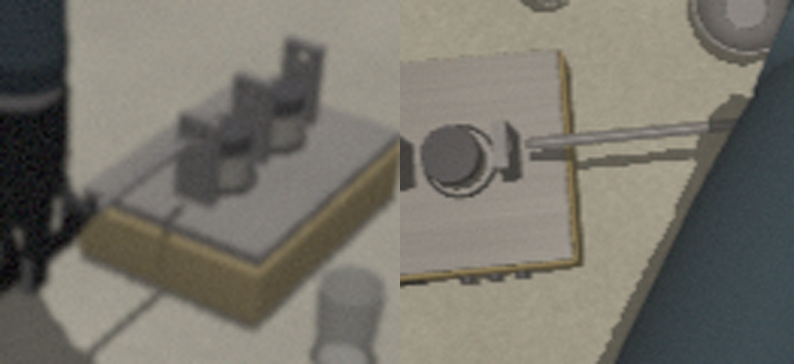

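```bash
python3 -m crank '[{"translation":[-0.5,4.97,0],"twist":[0,0,0],"hand":-1},{"translation":[-0.5,4.97,0],"twist":[0,0,0],"hand":-1},{"translation":[-0.5,4.97,0],"twist":[0,0,0],"hand":-1},{"translation":[-0.5,4.97,0],"twist":[0,0,0],"hand":-1},{"translation":[0,0,0],"twist":[0,0,0],"hand":-1}]';python3 -m crank '[{"translation":[-0.5,4.97,0],"twist":[0,0,0],"hand":-1},{"translation":[-0.5,4.97,0],"twist":[0,0,0],"hand":-1},{"translation":[-0.5,4.97,0],"twist":[0,0,0],"hand":-1},{"translation":[-0.5,4.97,0],"twist":[0,0,0],"hand":-1},{"translation":[0,0,0],"twist":[0,0,0],"hand":-1},{"translation":[0,0,0],"twist":[0,0,0],"hand":-1}]';python3 st.py; python3 rod.py 6
```

```text
time: 17.77
ee_pos: [0.5871, -0.1806, 0.1384]
tool_rot: [0.706, -0.034, 0.706, 0.038]
force: [0.3, -0.7, -0.9]
gripper_width: 0.0188
time: 18.52
ee_pos: [0.5852, -0.1613, 0.1384]
tool_rot: [0.706, -0.034, 0.706, 0.037]
force: [-1.1, -0.3, -1.3]
gripper_width: 0.0191
t 18.525 tcp [ 585.2 -161.3  138.4] zyaw 5.74 xaxis [ 2.0e-04  5.1e-03 -1.0e+00] zz 0.0007 w 19.1 F [-1.1 -0.3 -1.3] q [-0.38  0.49 -0.01  1.07  0.    1.09]
scene 333 tip y 0.0444 dx/dy -0.0946 x@tip 0.5684 line x@tip 0.5647 slope z -0.0869
   -0.146 88 [ 0.5915 -0.1586  0.1667] z90 0.1854 xmid 0.5751 line 0.5839
   -0.066 10 [ 0.5782 -0.0547  0.1522] z90 0.1554 xmid 0.5783 line 0.5758
   -0.026 29 [ 0.5742 -0.0255  0.1538] z90 0.156 xmid 0.5732 line 0.5718
   0.014 25 [0.5702 0.0131 0.1536] z90 0.1556 xmid 0.5689 line 0.5678
  upright top z [0.166  0.1669 0.1676]
top 168 tip y 0.0434 dx/dy -0.1059 x@tip 0.5647 line x@tip 0.5648 slope z -0.0007
   -0.067 46 [ 0.5759 -0.0612  0.1537] z90 0.1554 xmid 0.5765 line 0.5759
   -0.027 62 [ 0.5719 -0.0261  0.1542] z90 0.1562 xmid 0.5725 line 0.5719
   0.013 60 [0.568  0.013  0.1539] z90 0.1556 xmid 0.5685 line 0.5679
  upright top z [0.1659 0.1667 0.1674]
```

```bash
python3 -m crank '[{"translation":[-1,9.95,0],"twist":[0,0,0],"hand":-1},{"translation":[-1,9.95,0],"twist":[0,0,0],"hand":-1},{"translation":[-1,9.95,0],"twist":[0,0,0],"hand":-1},{"translation":[-1,9.95,0],"twist":[0,0,0],"hand":-1},{"translation":[-1,9.95,0],"twist":[0,0,0],"hand":-1},{"translation":[-0.5,4.97,0],"twist":[0,0,0],"hand":-1},{"translation":[0,0,0],"twist":[0,0,0],"hand":-1}]'
python3 -m crank '[{"translation":[-0.5,4.97,0],"twist":[0,0,0],"hand":-1},{"translation":[-0.5,4.97,0],"twist":[0,0,0],"hand":-1},{"translation":[-0.5,4.97,0],"twist":[0,0,0],"hand":-1},{"translation":[-0.5,4.97,0],"twist":[0,0,0],"hand":-1},{"translation":[-0.5,4.97,0],"twist":[0,0,0],"hand":-1},{"translation":[0,0,0],"twist":[0,0,0],"hand":-1},{"translation":[0,0,0],"twist":[0,0,0],"hand":-1}]';python3 st.py; python3 rod.py 7
python3 - <<'E'
from h import *
a=np.load('scene7.npz')['p'][130:230,290:400];b=np.load('top7.npz')['p'][170:290,165:295]
cv2.imwrite('pics/m7.png',np.hstack([cv2.resize(a,(400,364),interpolation=2),cv2.resize(b,(394,364),interpolation=2)]))
E
```

```text
time: 19.7
ee_pos: [0.5796, -0.1061, 0.1384]
tool_rot: [0.706, -0.034, 0.706, 0.037]
force: [0.6, 0.0, -1.4]
gripper_width: 0.0189
time: 20.58
ee_pos: [0.5772, -0.0817, 0.1383]
tool_rot: [0.706, -0.034, 0.706, 0.037]
force: [-1.0, 0.0, -1.3]
gripper_width: 0.0191
t 20.575 tcp [577.2 -81.7 138.3] zyaw 5.74 xaxis [ 1.0e-04  5.1e-03 -1.0e+00] zz 0.0007 w 19.1 F [-1.   0.  -1.3] q [-0.25  0.44 -0.09  1.04  0.    1.22]
scene 308 tip y 0.0434 dx/dy 0.046 x@tip 0.5881 line x@tip 0.5648 slope z 0.1855
   -0.107 207 [ 0.5805 -0.0979  0.1656] z90 0.1859 xmid 0.581 line 0.5799
   -0.067 99 [ 0.585  -0.0787  0.1687] z90 0.1855 xmid 0.5751 line 0.5759
   0.013 2 [0.5714 0.0274 0.1522] z90 0.1529 xmid 0.5728 line 0.5679
  upright top z [0.1662 0.167  0.1677]Traceback (most recent call last):
  File "rod.py", line 11, in <module>
    f=np.polyfit(w[:,1],w[:,0],1);g=np.polyfit(w[:,1],w[:,2],1)
    raise TypeError("expected non-empty vector for x")
TypeError: expected non-empty vector for x
```

View pics/m7.png

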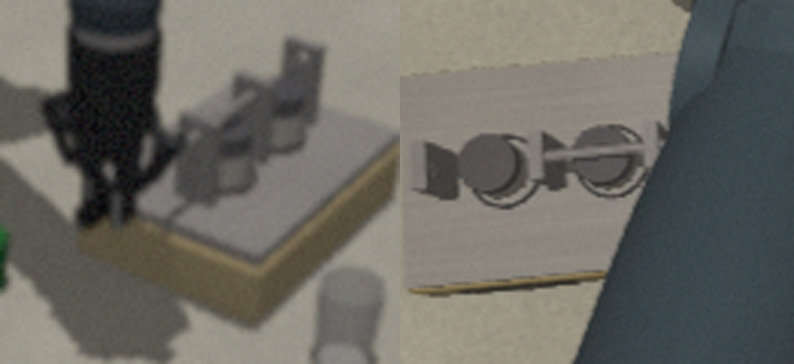

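```bash
python3 -m crank '[{"translation":[-0.5,4.97,0],"twist":[0,0,0],"hand":-1},{"translation":[-1,9.95,0],"twist":[0,0,0],"hand":-1},{"translation":[-1,9.95,0],"twist":[0,0,0],"hand":-1},{"translation":[-1,9.95,0],"twist":[0,0,0],"hand":-1},{"translation":[-1,9.95,0],"twist":[0,0,0],"hand":-1},{"translation":[-1,9.95,0],"twist":[0,0,0],"hand":-1},{"translation":[-1,9.95,0],"twist":[0,0,0],"hand":-1},{"translation":[-0.5,4.97,0],"twist":[0,0,0],"hand":-1},{"translation":[0,0,0],"twist":[0,0,0],"hand":-1}]'
python3 -m crank '[{"translation":[-0.5,4.97,0],"twist":[0,0,0],"hand":-1},{"translation":[-0.5,4.97,0],"twist":[0,0,0],"hand":-1},{"translation":[-0.5,4.97,0],"twist":[0,0,0],"hand":-1},{"translation":[-0.5,4.97,0],"twist":[0,0,0],"hand":-1},{"translation":[-0.5,4.97,0],"twist":[0,0,0],"hand":-1},{"translation":[0,0,0],"twist":[0,0,0],"hand":-1}]';python3 st.py
python3 - <<'E'
from h import *
b,d=robot.camera('top');X=cloud('top',d)
m=(X[...,2]>.145)&(X[...,2]<.162)&(abs(X[...,0]+.1007*(X[...,1]-.152)-.5539)<.02)&(X[...,1]>.0)&(X[...,1]<.31)
w=X[m]
for lo,hi in((.07,.135),(.165,.23),(.255,.31)):
    k=w[(w[:,1]>lo)&(w[:,1]<hi)];print(lo,len(k),k.mean(0).round(4) if len(k) else '',(k[:,0]+.1007*(k[:,1]-.152)-.5539).mean().round(4) if len(k) else '',k[:,1].max() if len(k) else '')
E
```

```text
time: 22.0
ee_pos: [0.5701, -0.0117, 0.1383]
tool_rot: [0.706, -0.034, 0.706, 0.037]
force: [-0.2, -0.2, -1.2]
gripper_width: 0.0189
time: 22.75
ee_pos: [0.5676, 0.0132, 0.1383]
tool_rot: [0.706, -0.034, 0.706, 0.037]
force: [0.4, -0.6, -1.0]
gripper_width: 0.0192
t 22.75 tcp [567.6  13.2 138.3] zyaw 5.78 xaxis [ 1.0e-04  5.2e-03 -1.0e+00] zz 0.0006 w 19.2 F [ 0.4 -0.6 -1. ] q [-0.09  0.41 -0.14  1.03  0.01  1.38]
0.07 0   
0.165 42 [0.5473 0.2175 0.1536] -0.0 0.2299868449999274
0.255 0
```

```bash
python3 -m crank '[{"translation":[-0.5,4.97,0],"twist":[0,0,0],"hand":-1},{"translation":[-0.5,4.97,0],"twist":[0,0,0],"hand":-1},{"translation":[-0.3,2.99,0],"twist":[0,0,0],"hand":-1},{"translation":[0,0,0],"twist":[0,0,0],"hand":-1}]'
python3 -m crank '[{"translation":[-0.15,1.5,0],"twist":[0,0,0],"hand":-1},{"translation":[-0.15,1.5,0],"twist":[0,0,0],"hand":-1},{"translation":[0,0,0],"twist":[0,0,0],"hand":-1}]'
python3 -m crank '[{"translation":[-0.1,1,0],"twist":[0,0,0],"hand":-1},{"translation":[0,0,0],"twist":[0,0,0],"hand":-1}]'
python3 - <<'E'
from h import *
b,d=robot.camera('top');X=cloud('top',d)
m=(X[...,2]>.145)&(X[...,2]<.162)&(abs(X[...,0]+.1007*(X[...,1]-.152)-.5539)<.012)&(X[...,1]>.253)&(X[...,1]<.31)
print(m.sum(),np.sort(X[m][:,1])[-5:],'expect tip .2705')
E
```

```text
time: 23.3
ee_pos: [0.5663, 0.026, 0.1383]
tool_rot: [0.706, -0.034, 0.706, 0.037]
force: [0.1, -0.5, -0.9]
gripper_width: 0.0188
time: 23.68
ee_pos: [0.5661, 0.0288, 0.1383]
tool_rot: [0.706, -0.034, 0.706, 0.037]
force: [0.1, 0.6, -1.5]
gripper_width: 0.0187
time: 23.92
ee_pos: [0.566, 0.0298, 0.1383]
tool_rot: [0.706, -0.034, 0.706, 0.037]
force: [0.7, 0.1, -1.4]
gripper_width: 0.019
16 [0.26456271 0.26578729 0.26714874 0.26788228 0.26830046] expect tip .2705
```

```bash
python3 -m crank '[{"translation":[-0.1,1,0],"twist":[0,0,0],"hand":-1},{"translation":[0,0,0],"twist":[0,0,0],"hand":-1}]'
python3 -m crank '[{"translation":[-0.1,1,0],"twist":[0,0,0],"hand":-1},{"translation":[0,0,0],"twist":[0,0,0],"hand":-1}]'
python3 -m crank '[{"translation":[-0.05,0.5,0],"twist":[0,0,0],"hand":-1},{"translation":[0,0,0],"twist":[0,0,0],"hand":-1}]'
```

```text
time: 24.22
ee_pos: [0.566, 0.0299, 0.1384]
tool_rot: [0.706, -0.034, 0.706, 0.036]
force: [-0.3, -4.2, -2.0]
gripper_width: 0.0189
time: 24.48
ee_pos: [0.5659, 0.0299, 0.1383]
tool_rot: [0.706, -0.035, 0.706, 0.035]
force: [-0.4, -8.0, -1.9]
gripper_width: 0.0191
time: 24.72
ee_pos: [0.5659, 0.0299, 0.1384]
tool_rot: [0.706, -0.035, 0.706, 0.035]
force: [0.4, -8.6, -1.9]
gripper_width: 0.019
```

```bash
python3 -m crank '[{"translation":[0.15,-1.5,-1.2],"twist":[0,0,0],"hand":-1},{"translation":[0,0,0],"twist":[0,0,0],"hand":-1},{"translation":[0,0,0],"twist":[0,0,0],"hand":-0.2},{"translation":[0,0,0],"twist":[0,0,0],"hand":0.5},{"translation":[0,0,0],"twist":[0,0,0],"hand":1},{"translation":[0,0,0],"twist":[0,0,0],"hand":1},{"translation":[0,0,0],"twist":[0,0,0],"hand":1},{"translation":[0,0,0],"twist":[0,0,0],"hand":1}]' 20
python3 -m crank '[{"translation":[0,0,15],"twist":[0,0,0],"hand":1},{"translation":[0,0,25],"twist":[0,0,0],"hand":1},{"translation":[0,0,30],"twist":[0,0,0],"hand":1},{"translation":[-10,-40,20],"twist":[0,0,0],"hand":1},{"translation":[-15,-50,0],"twist":[0,0,0],"hand":1},{"translation":[-15,-50,0],"twist":[0,0,0],"hand":1},{"translation":[-15,-50,0],"twist":[0,0,0],"hand":1},{"translation":[-15,-50,0],"twist":[0,0,0],"hand":1},{"translation":[-15,-40,0],"twist":[0,0,0],"hand":1},{"translation":[0,0,0],"twist":[0,0,0],"hand":1}]'
python3 - <<'E'
from h import *
b,d=robot.camera('top');X=cloud('top',d);a,_=robot.camera('scene')
m=(X[...,2]>.14)&(X[...,2]<.163)&(abs(X[...,0]+.1007*(X[...,1]-.152)-.5539)<.016)&(X[...,1]>-.05)&(X[...,1]<.31)
y=X[m][:,1];print('rod y',y.min(),y.max(),'expect -.008,.2705')
h=X[m&(X[...,1]<.04)];print('handle',h.mean(0).round(4),h.max(0).round(4))
n=X[m&(X[...,1]>.035)&(X[...,1]<.056)];print('collar/face',n.shape)
for cx,cy in((.5495,.1993),(.5593,.1045)):
    k=X[(np.hypot(X[...,0]-cx,X[...,1]-cy)<.033)&(X[...,2]>.13)&(X[...,2]<.142)];print('jar',((k.max(0)+k.min(0))/2).round(4),np.ptp(k,0).round(3))
cv2.imwrite('pics/f.png',np.hstack([cv2.resize(a[130:230,270:400],(400,308),interpolation=2),cv2.resize(b[130:290,150:358],(400,308),interpolation=2)]))
E
```

```text
time: 25.72
ee_pos: [0.5659, 0.0308, 0.1371]
tool_rot: [0.706, -0.034, 0.706, 0.037]
force: [-0.5, -0.5, -1.1]
gripper_width: 0.0853
time: 26.98
ee_pos: [0.4802, -0.252, 0.2282]
tool_rot: [0.707, -0.032, 0.706, 0.035]
force: [0.2, 0.1, 0.1]
gripper_width: 0.0856
rod y -0.009389898578433586 0.2693619655634362 expect -.008,.2705
handle [0.5668 0.015  0.1559] [0.5788 0.04   0.163 ]
collar/face (70, 3)
jar [0.551  0.2001 0.1349] [0.047 0.048 0.01 ]
jar [0.5586 0.1038 0.1348] [0.049 0.049 0.009]
```

View pics/f.png

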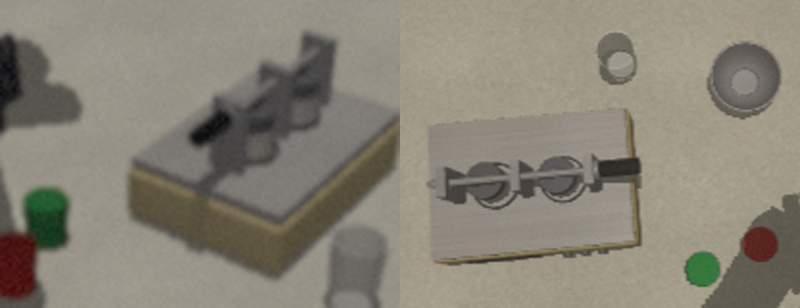

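```bash
python3 -c "
from workcell import robot
print(robot.sign_off())"
```

```text
the job is handed in; nothing more can be done
None
```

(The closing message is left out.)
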